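Clip the plate down and index the plate washer four clicks

TASK

On the manual plate washer, swing the wire hold-down with the blue sleeve up and over so that it lies down on the end of the 96-well plate, then bring the plate on by four columns: turn the four-armed index knob exactly four clicks counter-clockwise (seen from above) from where it stands now. Move the plate only with the knob, keep clear of the needle manifold, and leave everything else on the bench where it is.

Things in the scene. Friction and masses are not known exactly. Their poses are not given: they have to be found in the camera images.
- washer: manual plate washer: flat white bench machine, base 345 mm deep (x) by 370 mm wide (y), deck 45 mm above the bench, white housing 120 mm high at its back left (x 88 to 168, y 58 to 188 mm). Origin on the bench under the base; x points to its back (away from the robot), y to its left, z up. Fixed, but place and yaw differ each time. All directions below are in this frame
- manifold: needle manifold, fixed on the washer, same origin and axes as the washer: a slim bar along x (x -53 to 132 mm, at y 19.5 mm) with eight fine needles under it; needle tips 78 mm, bar 95 to 115 mm, thin pipe on top up to 123 mm above the bench. The plate passes under it. Must not be touched
- plate (a point): centre of the top face of the white 96-well plate (128 mm along y, 86 mm along x, pink wells), held fast in the carriage, its left end under a fixed lip; top face 72.5 mm above the bench. Axes as the washer's. The carriage slides along y, geared to the knob: 9 mm (one column) a click, to +y (under the manifold) for counter-clockwise. A red pointer shows it on the deck's column marks
- bail (a joint): angle in rad of the wire hold-down bail: 0 folded back to the right (-y), away from the plate, 20 degrees above level; 1.22 upright; 2.79 lying on the right end of the plate (its stop). Starts between 0 and 0.5. A light friction hinge (about 0.03 N m) holds it at any angle
- bail_hinge (a point): middle of the bail's hinge line, which lies along x at the carriage's right end: 118 mm to the -y side of plate, 77.5 mm above the bench. Moves with the carriage, axes as the washer's. Its two lugs stand 78 mm apart (inside) and reach 83 mm above the bench; the carriage tongue under it is 56 mm above the bench and ends 12 mm to the -y side of the hinge
- bail_bar (a point): middle of the bail's cross bar: a blue sleeve 10 mm thick, 68 mm long, along x, that rolls freely on the wire; two 5 mm wire legs 72 mm apart; 60 mm from the hinge. Folded back (angle 0) it lies 56 mm to the -y side of the hinge, 98 mm above the bench, clear underneath; lying on the plate it is 60 mm to the +y side, 77.5 mm above the bench. This frame swings with the bail
- knob (a joint): angle in rad of the index knob, growing counter-clockwise from above; 0 at its first stop (orange arm along x). Twelve click stops, 0.5236 rad (30 degrees) apart, the last at 5.76; a sprung ball centres it in each. About 0.15 N m to leave a stop, less towards half-way; past half-way it springs into the next stop by itself. Starts at one of the first three stops
- knob_centre (a point): axis of the index knob at the mid height of its arms, 85 mm above the bench (washer x -115, y -30 mm). Black hub 46 mm across, top 97 mm above the bench; four arms at 90 degrees, 13 mm wide and high, each ending in a 20 mm ball centred 46 mm from the axis; one ball is orange and this point's x axis points along it. Arms clear the deck by 33 mm (balls 30) on a neck 28 mm thick
- tip_rack_mid (a point): bystander: green rack of white pipette tips, 86 x 126 x 62 mm; centre
- beaker_mid (a point): bystander: clear plastic beaker, 72 mm wide, 95 mm high; centre
- reagent_mid (a point): bystander: amber bottle with a blue cap, 70 mm wide, 150 mm high; centre
- spare_plate_mid (a point): bystander: spare well plate with a lid, 86 x 128 x 19 mm; centre
- pipette_mid (a point): bystander: grey and white hand pipette lying on the bench, about 250 mm long; a point at its middle, 14 mm up
- tube_rack_mid (a point): bystander: orange tube rack, 75 x 150 mm, 60 mm high with its tubes; centre

How it is judged:
On the way, in this order (a step that is already met when the one before it is completed fails the run):
1. the hold-down bail lies on the end of the plate while the plate is still at its starting column (value of joint bail above 2.7 rad and distance of plate from where it was at the start of the episode below 0.004 m), for 0.2 s.
2. the knob has been turned on four clicks and the plate has come forward four columns (value of joint bail above 2.7 rad and distance of plate from where it was at the start of the episode between 0.0335 and 0.0385 m), for 0.3 s.
At the end, for the whole second after the job is handed in: the bail lies on the end of the plate (joint above 2.7 rad); the plate stands four columns on from its start (36 mm, within 2.5 mm), the knob at rest in its stop four clicks counter-clockwise of where it started (all of step 2 and value of joint knob above 1.9 rad and velocity of joint knob between -0.1 and 0.1 rad/s); the robot touches nothing.
It fails at once if the plate, its carriage or the bail is pushed by the robot once the plate has left its starting column (only the knob may move the plate) (distance of plate from where it was at the start of the episode above 0.0065 m and contact force between any of the fingers, the arm and carriage above 1 N).
It fails at once if the needle manifold is struck or leaned on (contact force between any of the fingers, the arm and manifold above 2 N).
It fails at once if a bystander is shifted by more than 25 mm or knocked over (distance of any of tip_rack_mid, beaker_mid, reagent_mid, spare_plate_mid, pipette_mid, tube_rack_mid from where it was at the start of the episode above 0.025 m).
It also fails if it takes over 51 s, if anything falls off the work surface, if the arm or the gripper's body presses on something with over 40 N, if the wrist force passes 120 N, or if a joint passes its speed limit or range.

ROBOT

A 7-joint arm with a two-finger parallel gripper is mounted at the origin on the work surface. World frame = base frame: x ahead of the robot, y to its left, z up, the work surface at z = 0. Lengths are in m, angles in rad, forces in N, time in s.
With the tool pointing down it reaches from about 0.4 to 0.875 m from the base axis. Payload 4.4 kg.
Tool frame: the origin (TCP) lies on the front face of the gripper's body, between the roots of the fingers; the fingertips stand 73 mm ahead of it and the grasp point (between the pads) lies 54 mm ahead of it; z points along the fingers, y is the direction in which the jaws open and shut (so a half turn about z gives the same grasp; the last joint's range is limited). The gripper opens to 85 mm and grips with 20 to 120 N. Pads are 22 mm wide; open, the fingers measure 114 mm over their backs; the gripper's body (76 mm by 85 mm) begins 54 mm behind the grasp point. The pads swing forward as they close: fully open they stand 13 mm farther back than shut.
Start: joints at [1.215, 0.628, 0.038, 1.517, -0.027, 0.996, -0.02], TCP at [0.186, -0.623, 0.304] pointing down, gripper open.
Joint ranges: [-3.06, 3.06], [-0.37, 2.12], [-1.25, 1.32], [0.18, 2.47], [-1.1, 4.24], [0.23, 1.98], [-2.94, 2.94]. Speed limits (rad/s): [2.57, 2.57, 3.14, 3.14, 3.14, 3.14, 3.14].

INTERFACE

Orientations are given as a unit quaternion [w, x, y, z].
In Python, from rig import move_pose, move_straight, goto_joints, gripper_to, pause, inverse_kinematics, sense, get_image, camera_info, IKError, close_job, look_for gives the robot as it stands. Calls block until the motion is done:
- move_pose(position, orientation): joint-space move of the TCP to a pose.
- move_straight(position, orientation=None, speed=0.15): straight line of the TCP; orientation=None keeps the orientation; speed is the mean speed in m/s.
- goto_joints(angles): joint-space move.
- gripper_to(opening, grasp_force=None): opening from 0.0 (shut) to 1.0 (fully open); grasp_force is the grip in N (None keeps the last); returns when the fingers have stopped.
- pause(seconds).
- inverse_kinematics(position, orientation): joint angles nearest the present ones, or None.
- sense(): the state.
- get_image(name): name is "scene" or "top" or "wrist"; returns (picture, depth): 480x640x3 uint8, blue, green, red; 480x640 float32, m along the optical axis (not along the pixel's ray), 0 where there is no reading.
- camera_info(name): a dict with "fx", "fy", "cx", "cy" (pixels), "origin" and "rotation" of the camera in the world. Camera axes: x right, y down, z forward; pixel columns grow to the right and rows downward; lengths in m; the calibration is good to about 2 mm. The wrist camera is an equidistant fisheye: a pixel r from the principal point sees the ray r / f radians off the axis. A picture is of the moment at which its call begins: read the wrist's pose just before it. camera_info takes no time and is no camera call; for the wrist camera it gives the pose at the moment of the call.
A pose or a line that the arm cannot do raises IKError and nothing moves.
- close_job(): hands the job in, once; it reports no verdict.
Trained networks look in the newest picture that a camera, given by its name, has taken for a name from the list of things; names that differ only in an ending like _2 or _b are one class to them, and where a whole thing is asked for, a point or a joint stands for the part that bears it (a point fixed in the world has none). Each returns a list of dicts, best first, with "confidence" (0 to 1); they miss things now and then, are a little off and sometimes report something else, mostly with a low value. They report only what shows in the picture. A call takes as long as a camera call.
- look_for(query, camera): "position" ([x, y, z] in m, in world coordinates, good to about 4 mm: the middle of the surface that is visible of it).
The state is a dict: "t": time; "qpos": joint angles; "qvel": joint speeds; "joint_torque": joint torques, N m; "tool_pos": TCP position; "orientation": TCP orientation; "wrist_force": force on the tool from outside, world axes, zero at the start; "torque": the same for the moment, N m; "gripper_width": opening from 0.0 (shut) to 1.0 (fully open).
Only numpy, scipy, OpenCV 4.12 (cv2) and the standard library are available. Lean on these libraries where they do the work, as an engineer would, in place of code of your own. Each camera call takes 0.05 s, during which the arm holds its last target.

## Working session

There is one attempt and no reset: what is moved stays moved. The work goes in short steps, each a Python script; the robot and the scene stay as the last script left them, time stands still between calls to the robot, and variables do not carry over. Pictures are saved under pics/ and viewed, and the job is handed in when it is done.

```bash
ls; mkdir -p pics; python3 - <<'E'
from rig import *
import cv2,json
s=sense();print(s['t'],s['tool_pos'],s['orientation'],s['gripper_width'])
for c in ['scene','top']:
    im,d=get_image(c);cv2.imwrite(f'pics/{c}0.png',im)
    ci=camera_info(c);print(c,ci)
    for q in ['washer','manifold','plate','bail_bar','bail_hinge','knob_centre','knob','tip_rack_mid','beaker_mid','reagent_mid','spare_plate_mid','pipette_mid','tube_rack_mid']:
        if c=='top' : 
            r=look_for(q,c);print(q,[( [round(float(v),3) for v in x['position']],round(x['confidence'],2)) for x in r[:2]])
print(sense()['t'])
E
```

```text
pics
0.0 [ 0.18564394 -0.62241217  0.3029811 ] [-9.41505827e-04  9.89518268e-01  1.44404611e-01 -1.41535238e-04] 0.9977542183924893
scene {'fx': 447.982090952101, 'fy': 447.982090952101, 'cx': 315.35841032311777, 'cy': 247.39741243082804, 'origin': array([1.02645045, 0.17553246, 0.7500369 ]), 'rotation': array([-0.19635754,  0.57466587,  0.74701808, -0.2704937 ])}
top {'fx': 560.5349771600036, 'fy': 560.5349771600036, 'cx': 321.88133345026785, 'cy': 243.7704796487853, 'origin': array([0.3938921 , 0.02743386, 1.40565803]), 'rotation': array([ 0.02575122, -0.69880304,  0.71349406, -0.04401606])}
washer [([0.611, 0.059, 0.046], 0.72), ([0.652, -0.284, 0.05], 0.47)]
manifold [([0.68, 0.078, 0.11], 0.72), ([0.605, 0.304, 0.105], 0.64)]
plate [([0.623, -0.011, 0.072], 0.81)]
bail_bar [([0.636, -0.147, 0.105], 0.47)]
bail_hinge [([0.623, -0.014, 0.079], 0.56)]
knob_centre [([0.502, 0.012, 0.092], 0.55)]
knob [([0.502, 0.017, 0.095], 0.67)]
tip_rack_mid [([0.545, -0.303, 0.046], 0.92), ([0.652, -0.282, 0.05], 0.64)]
beaker_mid [([0.649, -0.284, 0.048], 0.88), ([0.503, 0.018, 0.093], 0.45)]
reagent_mid [([0.471, 0.324, 0.017], 0.2)]
spare_plate_mid [([0.472, 0.322, 0.018], 0.61), ([0.634, -0.143, 0.104], 0.53)]
pipette_mid [([0.373, 0.083, 0.022], 0.76), ([0.621, -0.008, 0.073], 0.61)]
tube_rack_mid [([0.424, -0.242, 0.035], 0.88)]
0.75
```

View pics/top0.png

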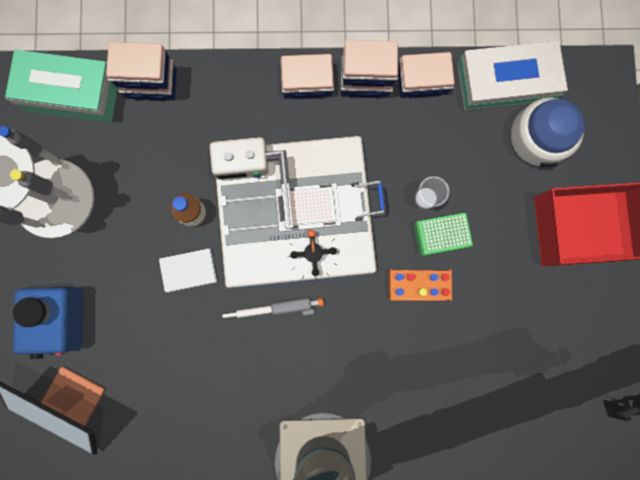

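View pics/scene0.png

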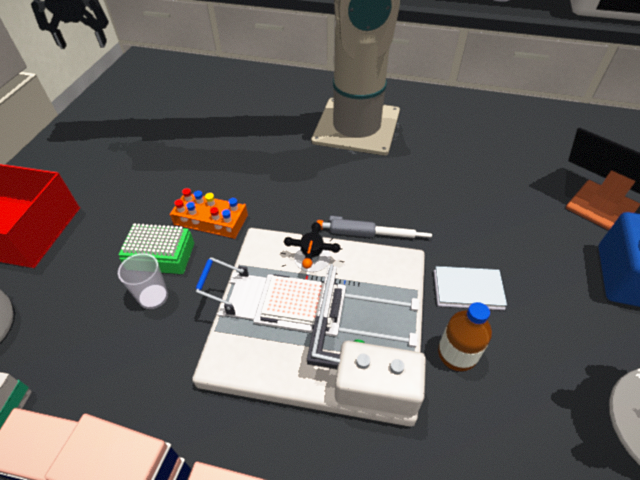

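```bash
cat > h.py <<'E'
from rig import *
import numpy as np, cv2
from scipy.spatial.transform import Rotation as R
def rot(ci):
    q=np.array(ci['rotation']);return R.from_quat([q[1],q[2],q[3],q[0]]).as_matrix()
def pix2z(c,u,v,z):
    ci=camera_info(c);r=rot(ci)@np.array([(u-ci['cx'])/ci['fx'],(v-ci['cy'])/ci['fy'],1]);o=np.array(ci['origin'])
    return o+r*(z-o[2])/r[2]
def proj(c,p):
    ci=camera_info(c);q=rot(ci).T@(np.array(p)-ci['origin']);return q[0]/q[2]*ci['fx']+ci['cx'],q[1]/q[2]*ci['fy']+ci['cy']
E
python3 - <<'E'
from h import *
im=cv2.imread('pics/top0.png')
c=im[125:300,200:400];cv2.imwrite('pics/topcrop.png',cv2.resize(c,(800,700),interpolation=cv2.INTER_CUBIC)[:600])
cv2.imwrite('pics/topcrop2.png',cv2.resize(im[215:300,210:400],(800,358),interpolation=cv2.INTER_CUBIC))
im=cv2.imread('pics/scene0.png')
cv2.imwrite('pics/sccrop.png',cv2.resize(im[220:340,190:370],(800,533),interpolation=cv2.INTER_CUBIC))
E
```

```text
(no output)
```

View pics/topcrop.png

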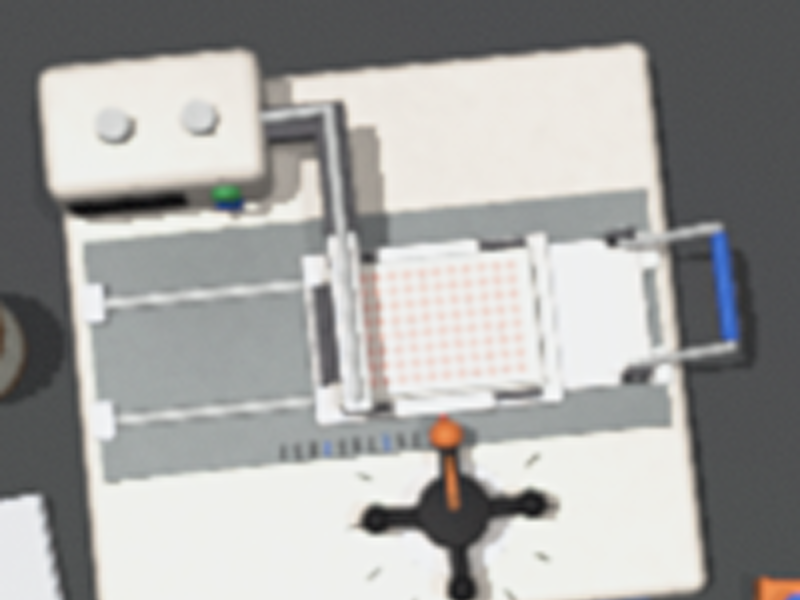

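View pics/topcrop2.png

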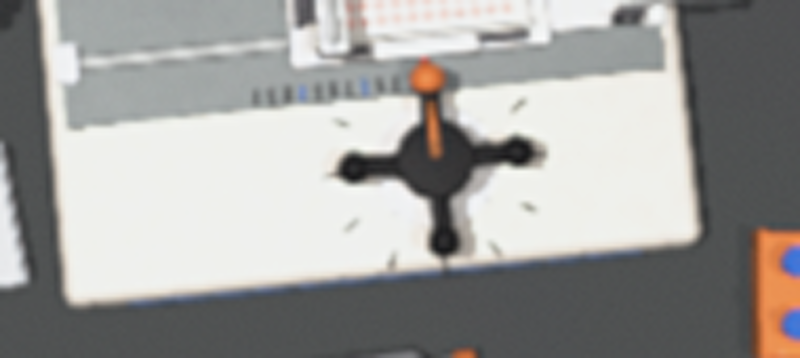

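View pics/sccrop.png

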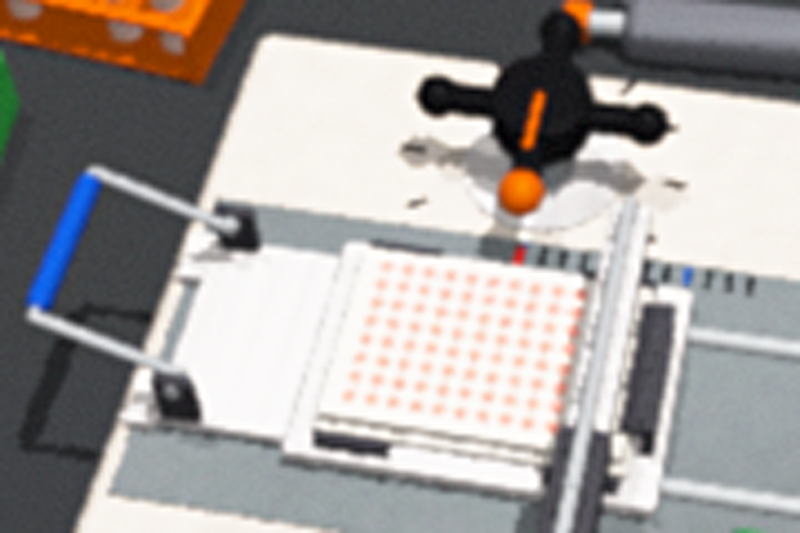

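```bash
python3 - <<'E'
from h import *
tr=pix2z('top',361.5,136,.045);br=pix2z('top',375.8,272.5,.045);bl=pix2z('top',226,287.3,.045);k=pix2z('top',313.8,252.7,.097)
print(tr,br,bl,k, np.linalg.norm(tr-br),np.linalg.norm(br-bl))
e=tr-br; yaw1=np.arctan2(e[1],e[0]); e=bl-br; yaw2=np.arctan2(-e[0],e[1]);print(yaw1,yaw2)
y=(yaw1+yaw2)/2
C=np.array([[np.cos(y),-np.sin(y)],[np.sin(y),np.cos(y)]])
mid=(tr+bl)[:2]/2; print('washer mid',mid,'from knob',k[:2]-C@[-.115,-.03])
w=k[:2]-C@[-.115,-.03]
import math
def toW(p): return C.T@(np.array(p)[:2]-w)
b1=pix2z('top',200+718/4,125+232/4,.1);b2=pix2z('top',200+733/4,125+340/4,.1)
print('bar',toW(b1),toW(b2),b1,b2)
for u,v,z in [(622,240,.083),(637,375,.083)]:
    p=pix2z('top',200+u/4,125+v/4,z);print('lug',toW(p))
o=pix2z('top',200+445/4,125+432/4,.095);print('orange',toW(o)-[-.115,-.03])
for u,v in [(355,500)]: pass
# plate edges
for u,v in [(360,265),(525,250),(540,385),(372,410)]:
    print('pl',toW(pix2z('top',200+u/4,125+v/4,.0725)))
# scene
S=lambda u,v,z:toW(pix2z('scene',190+u/4.444,220+v/4.444,z))
print('scene knob',S(543,85,.097),'orange',S(522,190,.085),'pointer',S(518,255,.05))
print('hinge lugs scene',S(237,207,.083),S(172,375,.083))
# bar triangulate
def ray(c,u,v):
    ci=camera_info(c);return np.array(ci['origin']),rot(ci)@np.array([(u-ci['cx'])/ci['fx'],(v-ci['cy'])/ci['fy'],1])
for (a,b),(c,d) in [((718,232),(40,308)),((733,340),(92,175))]:
    o1,r1=ray('top',200+a/4,125+b/4);o2,r2=ray('scene',190+c/4.444,220+d/4.444)
    s=np.linalg.lstsq(np.c_[r1,-r2],o2-o1,rcond=None)[0];P=o1+r1*s[0];Q=o2+r2*s[1];print('bar end',P,Q,toW((P+Q)/2))
E
```

```text
[ 0.79619152 -0.11394083  0.045     ] [ 0.45548404 -0.13893235  0.045     ] [0.42736891 0.22429469 0.045     ] [0.5025151  0.01154601 0.097     ] 0.34162283263469456 0.3643135248342032
0.0732206906460168 0.07724970209878541
washer mid [0.61178022 0.05517693] from knob [0.61493486 0.05010504]
bar [ 0.03512916 -0.20102587] [-0.03010755 -0.20292285] [ 0.6650746 -0.1477117  0.1      ] [ 0.60016501 -0.15450679  0.1       ]
lug [ 0.0389411  -0.14550556]
lug [-0.04324549 -0.14600655]
orange [0.04704568 0.00148592]
pl [0.04035165 0.01242363]
pl [ 0.04031381 -0.0875375 ]
pl [-0.04239463 -0.0883867 ]
pl [-0.0479921   0.01333701]
scene knob [-0.1170749  -0.02709602] orange [-0.06902123 -0.02686172] pointer [-0.06015645 -0.02792157]
hinge lugs scene [-0.04073699 -0.14290929] [ 0.04291373 -0.14438438]
bar end [ 0.66450098 -0.14734123  0.10276179] [ 0.66334919 -0.14488657  0.10219329] [ 0.03410299 -0.19934618]
bar end [ 0.59951061 -0.15392958  0.10414223] [ 0.59821108 -0.15101472  0.10353075] [-0.0312551  -0.20079594]
```

```bash
cat >> h.py <<'E'
YAW=0.075; W0=np.array([0.614,0.0515])
C2=np.array([[np.cos(YAW),-np.sin(YAW)],[np.sin(YAW),np.cos(YAW)]])
def w2(x,y): return W0+C2@np.array([x,y])
def toW(p): return C2.T@(np.array(p)[:2]-W0)
def q(a): return [0.,float(np.cos(a/2)),float(np.sin(a/2)),0.]  # tool x at angle a, y at a-90, z down
def tip(x,y,z): p=w2(x,y); return [float(p[0]),float(p[1]),z+0.073]
E
python3 - <<'E'
from h import *
for n in (1,-1):
  a=YAW+n*np.pi/2
  for p in [tip(0,-.23,.085),tip(0,-.23,.2),tip(0,-.10,.085),tip(0,-.085,.16)]:
    j=inverse_kinematics(p,q(a));print('bail',n,None if j is None else np.round(j,2))
for n in range(4):
  for d in (0,133):
    a=YAW-np.pi/2+np.radians(-135+90*n+d)
    j=inverse_kinematics(tip(-.115,-.03,.06),q(a));print('knob',n,d,round(a,2),None if j is None else np.round(j,2))
E
```

```text
bail 1 [ 0.39  0.82 -0.27  1.61  0.29  0.75  0.06]
bail 1 [ 0.43  0.69 -0.34  1.53  0.26  0.97  0.09]
bail 1 [ 0.22  0.79 -0.31  1.71  0.34  0.7  -0.19]
bail 1 [ 0.22  0.69 -0.36  1.66  0.3   0.84 -0.18]
bail -1 [-0.05  0.87  0.51  1.63 -0.55  0.79 -2.37]
bail -1 [-0.06  0.72  0.51  1.54 -0.4   0.98 -2.5 ]
bail -1 [-0.27  0.83  0.51  1.72 -0.56  0.74 -2.53]
bail -1 [-0.29  0.72  0.5   1.68 -0.44  0.85 -2.67]
knob 0 0 -3.85 [ 0.16  0.72 -0.37  2.06  0.56  0.46  0.23]
knob 0 133 -1.53 [-0.38  0.75  0.46  2.07 -0.71  0.48 -2.48]
knob 1 0 -2.28 [ 0.56  0.96 -1.06  2.05  1.14  0.91  1.26]
knob 1 133 0.04 [-0.16  0.7   0.12  2.07 -0.2   0.38 -1.42]
knob 2 0 -0.71 [-0.26  0.72  0.27  2.07 -0.46  0.41 -1.91]
knob 2 133 1.61 [ 0.04  0.7  -0.18  2.06  0.3   0.41 -0.34]
knob 3 0 0.86 [-0.06  0.7  -0.04  2.06  0.07  0.38 -0.86]
knob 3 133 3.18 [ 0.3   0.76 -0.58  2.05  0.79  0.56  0.76]
```

```bash
python3 - <<'E'
from h import *
a=YAW+np.pi/2
gripper_to(0.0,30)
print(sense()['t'])
move_pose(tip(0,-.228,.2),q(a)); s=sense();print(s['t'],s['tool_pos'],s['gripper_width'],s['wrist_force'])
im,d=get_image('wrist');cv2.imwrite('pics/w1.png',im)
im,d=get_image('top');cv2.imwrite('pics/t1.png',cv2.resize(im[125:300,200:440],(800,583)))
print(sense()['t'],camera_info('wrist'))
E
```

```text
1.5167
3.775 [ 0.63058598 -0.17778913  0.27297816] -0.0005674500768365422 [ 0.58156686 -0.50055312  0.41226516]
3.875 {'fx': 371.64829954431775, 'fy': 371.64829954431775, 'cx': 324.36537205079935, 'cy': 241.7087609146056, 'origin': array([ 0.62738313, -0.10862307,  0.3439961 ]), 'rotation': array([0.13494912, 0.99017669, 0.0362272 , 0.00514318])}
```

View pics/w1.png

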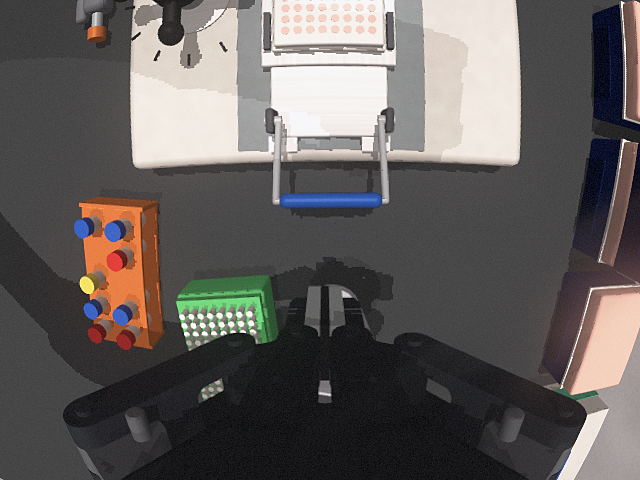

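View pics/t1.png

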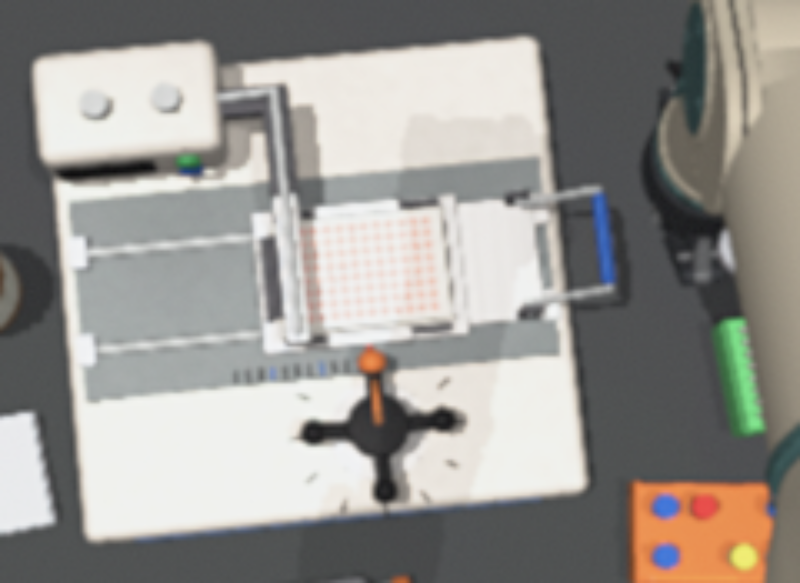

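```bash
cat >> h.py <<'E'
def fish(u,v,z,ci=None):
    ci=ci or camera_info('wrist');dx,dy=u-ci['cx'],v-ci['cy'];r=np.hypot(dx,dy);t=r/ci['fx']
    ray=rot(ci)@np.array([np.sin(t)*dx/r,np.sin(t)*dy/r,np.cos(t)]);o=np.array(ci['origin'])
    return o+ray*(z-o[2])/ray[2]
E
python3 - <<'E'
from h import *
for n,u,v,z in [('bar',331,201,.103),('barL',281,201,.103),('barR',382,201,.103),('lug',271,113,.083),('lug',389,113,.083),('corner',135,165,.045),('corner',519,163,.045),('plateedge',265,52,.0725),('knobball-y',171,30,.085)]:
    p=fish(u,v,z);print(n,p,toW(p))
E
```

```text
bar [ 0.63468918 -0.1474247   0.103     ] [ 0.00572565 -0.19991572]
barL [ 0.60185881 -0.14970908  0.103     ] [-0.0271836  -0.19973371]
barR [ 0.66832311 -0.14474418  0.103     ] [ 0.03946588 -0.19976291]
lug [ 0.58902162 -0.09105202  0.083     ] [-0.03558954 -0.14027966]
lug [ 0.67091729 -0.08475291  0.083     ] [ 0.04654789 -0.14013467]
corner [ 0.46331371 -0.13409009  0.045     ] [-0.16416889 -0.17377748]
corner [ 0.79895658 -0.10733287  0.045     ] [ 0.17253533 -0.1722451 ]
plateedge [ 0.57958587 -0.04444881  0.0725    ] [-0.0415068  -0.09310044]
knobball-y [ 0.5089839  -0.02810118  0.085     ] [-0.11068537 -0.07150858]
```

```bash
python3 - <<'E'
from h import *
X=.004
move_straight(tip(X,-.228,.086),speed=.15); s=sense();print(s['t'],np.round(s['wrist_force'],1))
f0=np.array(s['wrist_force'])
for y in (-.205,-.185,-.165,-.145,-.120):
    move_straight(tip(X,y,.086),speed=.06)
    s=sense();f=np.array(s['wrist_force'])-f0;print(round(s['t'],2),y,np.round(f,1),np.round(s['tool_pos'],3))
    if np.linalg.norm(f)>7: print('STOP');break
im,d=get_image('wrist');cv2.imwrite('pics/w2.png',im)
im,d=get_image('scene');cv2.imwrite('pics/s2.png',cv2.resize(im[180:360,150:390],(800,600)))
E
```

```text
4.7833 [ 0.4 -0.1  0.8]
5.32 -0.205 [-1.   0.2 -1. ] [ 0.633 -0.151  0.159]
5.8 -0.185 [-1.9 -0.5 -1.3] [ 0.632 -0.132  0.159]
6.28 -0.165 [-0.  -0.2 -1.3] [ 0.63  -0.112  0.159]
6.77 -0.145 [-0.6 -1.2 -1.8] [ 0.629 -0.092  0.159]
7.33 -0.12 [-0.4 -0.3 -0.8] [ 0.627 -0.067  0.159]
```

View pics/w2.png

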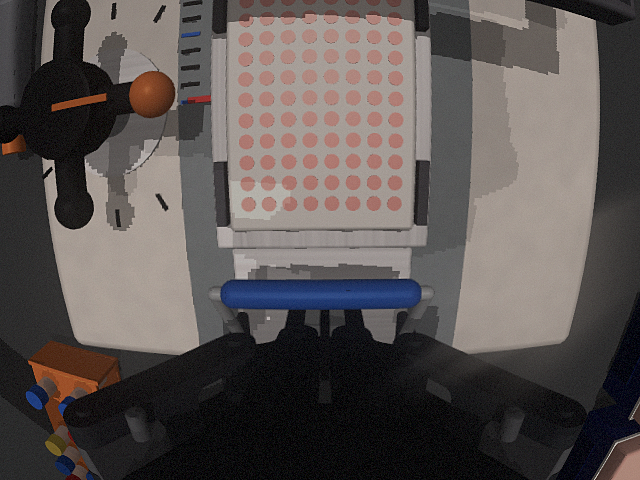

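View pics/s2.png

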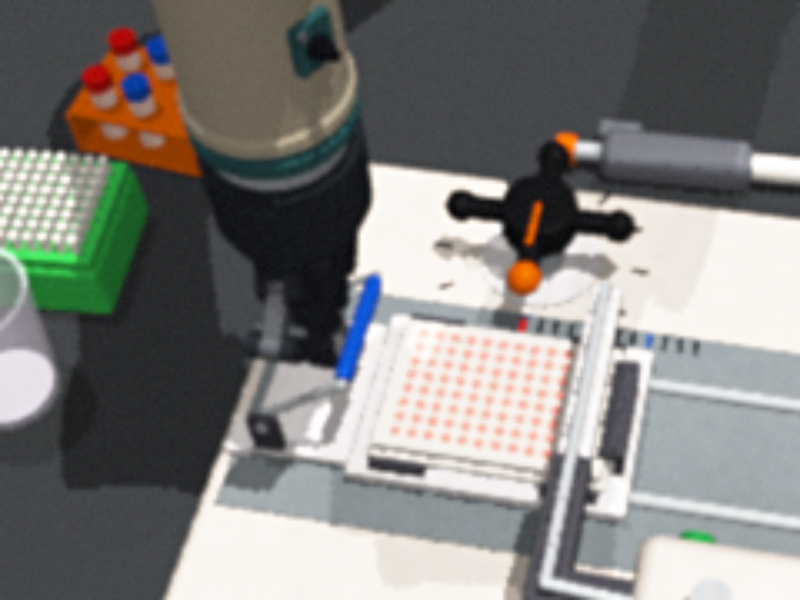

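```bash
python3 - <<'E'
from h import *
X=.004
move_straight(tip(X,-.105,.086),speed=.06);print(np.round(sense()['wrist_force'],1))
move_straight(tip(X,-.113,.086),speed=.1)
move_straight(tip(X,-.113,.130),speed=.12)
move_straight(tip(X,-.086,.130),speed=.12)
f0=np.array(sense()['wrist_force']);print(f0)
for z in (.115,.105,.097,.092,.088,.086,.084,.083,.082,.081,.080,.079):
    move_straight(tip(X,-.086,z),speed=.05)
    s=sense();f=np.array(s['wrist_force'])-f0;print(round(s['t'],2),z,np.round(f,1),round(s['tool_pos'][2]-.073,4))
    if f[2]>4: break
im,d=get_image('wrist');cv2.imwrite('pics/w3.png',im)
im,d=get_image('scene');cv2.imwrite('pics/s3.png',cv2.resize(im[180:360,150:390],(800,600)))
E
```

```text
[ 0.7 -1.4 -1. ]
[-0.41326245 -0.30253214  0.44716477]
9.43 0.115 [ 0.7  0.8 -0.2] 0.1144
9.78 0.105 [-0.5 -0.6 -0.4] 0.1046
10.08 0.097 [ 0.5  1.2 -0.3] 0.0966
10.33 0.092 [ 0.2  0.7 -0.3] 0.0916
10.58 0.088 [ 0.9 -0.5  0.2] 0.0877
10.83 0.086 [-0.1  0.4 -1.2] 0.0859
11.08 0.084 [ 0.5  0.1 -0.1] 0.0839
11.33 0.083 [ 0.6 -0.2  0.4] 0.0829
11.58 0.082 [ 0.5 -0.3 -0.4] 0.0821
11.83 0.081 [-1.   0.3  6.4] 0.0818
```

View pics/w3.png

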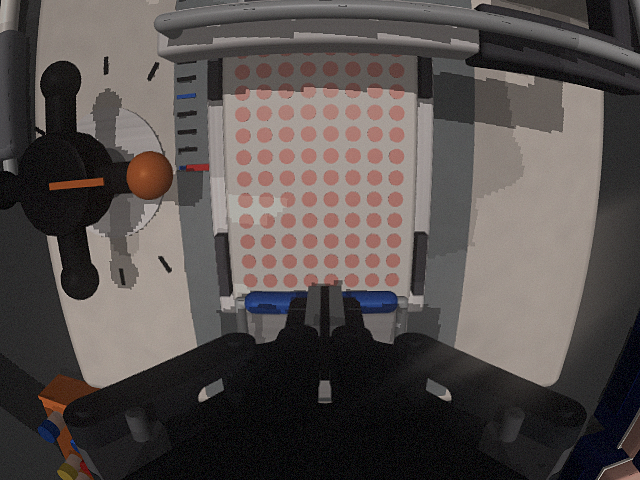

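View pics/s3.png

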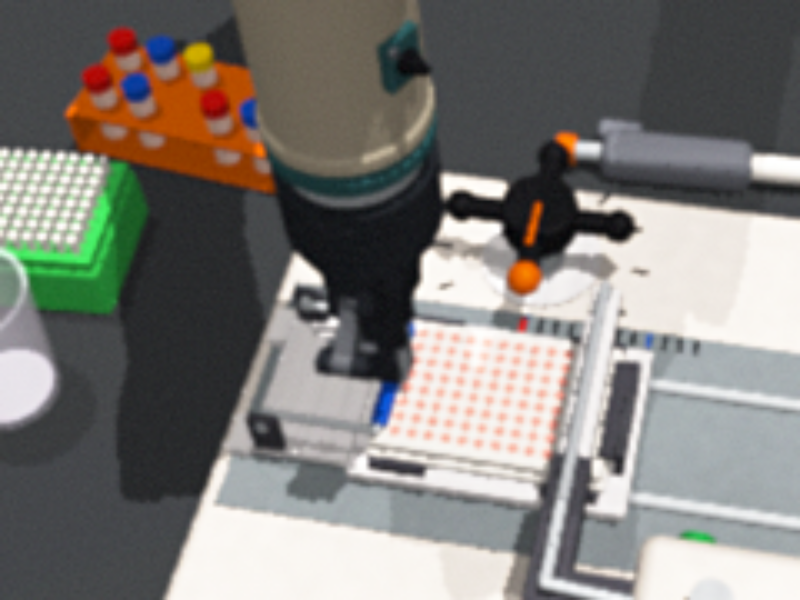

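```bash
python3 - <<'E'
from h import *
X=.004
move_straight(tip(X,-.086,.20),speed=.2)
gripper_to(60/85)
a=YAW-np.pi/2+np.radians(135)
p=tip(-.115,-.03,.16)
move_pose(p,q(a));s=sense();print(s['t'],np.round(s['qpos'],3),s['tool_pos'],s['orientation'],s['gripper_width'])
ci=camera_info('wrist');print(ci)
im,d=get_image('wrist');cv2.imwrite('pics/w4.png',im);np.save('d4.npy',d)
im,d=get_image('scene');cv2.imwrite('pics/s4.png',cv2.resize(im[180:360,150:390],(800,600)))
E
```

```text
14.0333 [ 0.004  0.523 -0.124  1.994  0.106  0.628 -0.897] [0.50290014 0.01301417 0.2335465 ] [4.77084185e-04 9.08479184e-01 4.17928356e-01 1.11081380e-03] 0.7072017323789236
{'fx': 371.64829954431775, 'fy': 371.64829954431775, 'cx': 324.36537205079935, 'cy': 241.7087609146056, 'origin': array([0.54843409, 0.06554283, 0.30470228]), 'rotation': array([ 0.12578323,  0.92950791, -0.34367326, -0.04563231])}
```

View pics/w4.png

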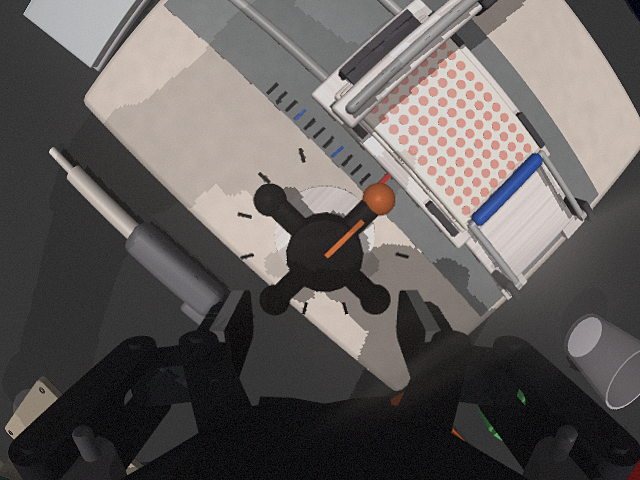

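View pics/s4.png

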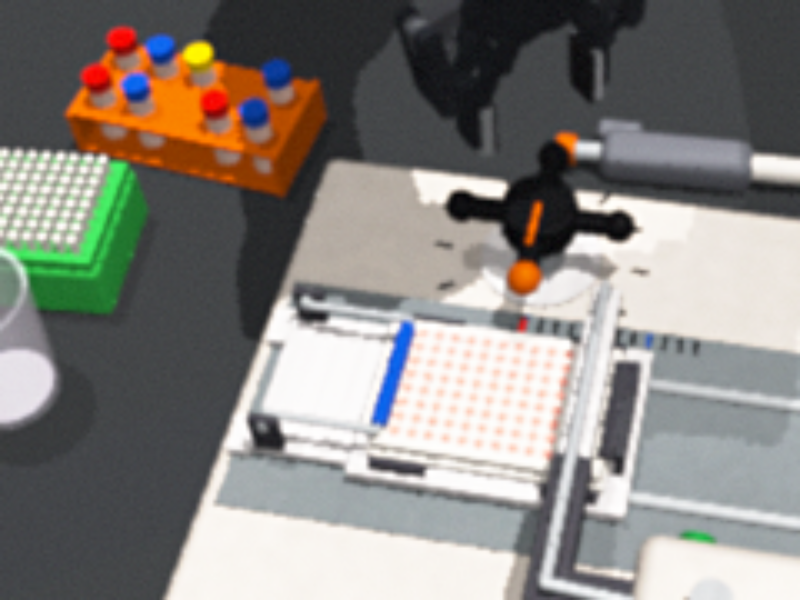

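```bash
python3 - <<'E'
from h import *
P=[fish(u,v,.087) for u,v in [(270,197),(379,199),(276,300),(374,299)]]
for p in P: print(p)
print('mean',np.mean(P,0),'hub',fish(325,250,.097))
v=P[1]-P[2];print('orange ang - yaw deg',np.degrees(np.arctan2(v[1],v[0])-YAW)); v=P[0]-P[3];print(np.degrees(np.arctan2(v[1],v[0])-YAW-np.pi/2), np.linalg.norm(v))
E
```

```text
[0.5035863  0.06153907 0.087     ]
[0.55199609 0.01836804 0.087     ]
[0.46117766 0.01032542 0.087     ]
[ 0.50946034 -0.03026789  0.087     ]
mean [0.5065551  0.01499116 0.087     ] hub [0.50893722 0.01761122 0.097     ]
orange ang - yaw deg 0.7635644966389431
-0.6362453944071111 0.0919946849903441
```

```bash
python3 - <<'E'
from h import *
K=[.504,.0142]
s=sense();f0=np.array(s['wrist_force'])
move_straight(K+[.233],speed=.1)
for z in (.175,.160,.150,.142,.136):
    move_straight(K+[z],speed=.1)
    s=sense();f=np.array(s['wrist_force'])-f0;print(round(s['t'],2),z,np.round(f,1),np.round(s['tool_pos'],4))
    if np.linalg.norm(f)>6: print('STOP');break
ci=camera_info('wrist')
im,d=get_image('wrist');cv2.imwrite('pics/w5.png',im)
im,d=get_image('scene');cv2.imwrite('pics/s5.png',cv2.resize(im[180:360,150:390],(800,600)))
E
```

```text
15.12 0.175 [ 0.3  1.4 -0.4] [0.5042 0.0142 0.1752]
15.42 0.16 [-0.3  0.7  1.4] [0.5039 0.0142 0.1602]
15.67 0.15 [-0.4  0.8 -0.4] [0.5038 0.0142 0.15  ]
15.92 0.142 [-0.1  1.  -0.8] [0.5038 0.0142 0.142 ]
16.17 0.136 [-0.1  0.4  0.4] [0.5038 0.0142 0.1358]
```

View pics/w5.png

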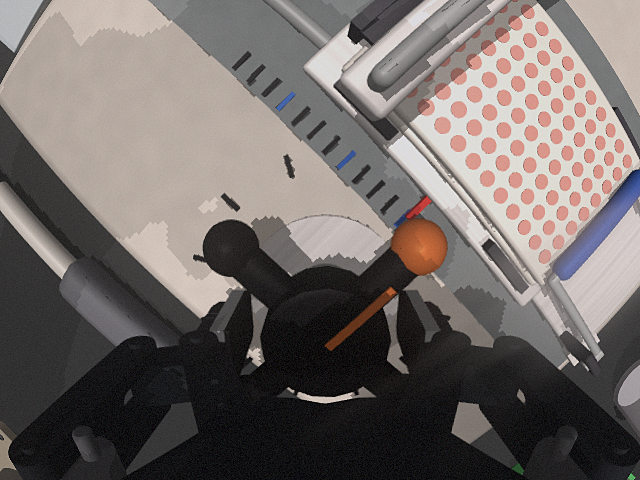

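View pics/s5.png

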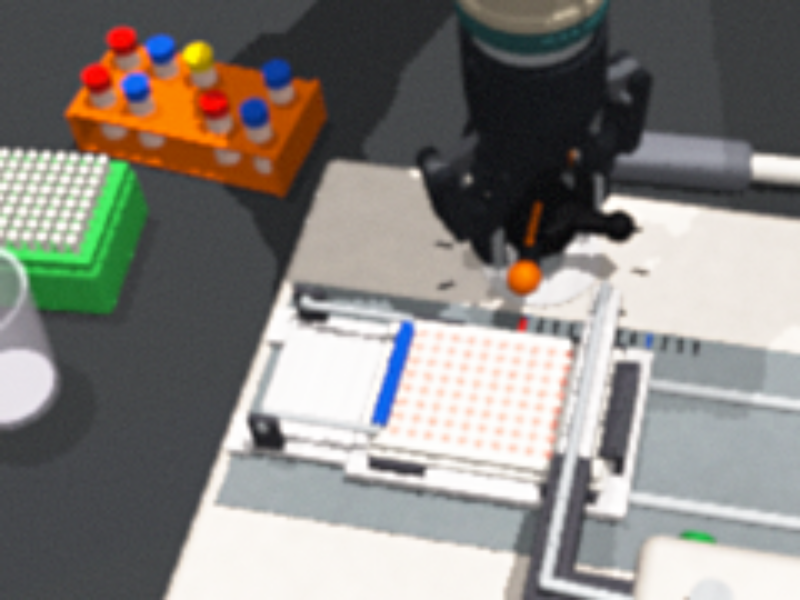

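```bash
cat >> h.py <<'E'
def ang():
    o=sense()['orientation'];return np.degrees(2*np.arctan2(o[2],o[1]))
E
python3 - <<'E'
from h import *
move_straight([.504,.0142,.131],speed=.1)
j=np.array(sense()['qpos']);a0=ang()
import json;json.dump([list(j),a0],open('j0.json','w'))
for d in (6,12,20,28,36,44,52,60,68):
    t=j.copy();t[6]+=np.radians(d);goto_joints(t.tolist());s=sense()
    print(round(s['t'],2),d,round(ang()-a0,1),'F',np.round(s['wrist_force'],1),'T',np.round(s['torque'],2),np.round(s['tool_pos'],4))
    if d==6 and ang()-a0<3: print('DIR?');break
    if np.linalg.norm(s['wrist_force'])>25: print('STOP');break
im,d=get_image('wrist');cv2.imwrite('pics/w6.png',im)
im,d=get_image('scene');cv2.imwrite('pics/s6.png',cv2.resize(im[180:360,150:390],(800,600)))
E
```

```text
16.77 6 5.9 F [-0.4  0.2  0.1] T [ 0.03 -0.01  0.03] [0.5038 0.0142 0.1307]
17.02 12 11.8 F [0.1 0.4 0.1] T [-0.01  0.01  0.04] [0.5038 0.0142 0.1307]
17.27 20 19.6 F [-0.1 -1.4 -0.3] T [-0.18  0.01 -0.05] [0.5038 0.0139 0.1307]
17.53 28 27.6 F [ 0.4 -0.3 -0.3] T [-0.01  0.04 -0.  ] [0.5038 0.0144 0.1307]
17.79 36 35.6 F [-0.   0.5  0.4] T [ 0.01 -0.01  0.  ] [0.5038 0.0144 0.1307]
18.05 44 43.6 F [ 0.3 -0.9  0.3] T [-0.11 -0.04 -0.01] [0.5039 0.0141 0.1307]
18.31 52 51.6 F [ 0.5 -1.3  0.1] T [-0.21 -0.18 -0.11] [0.5039 0.014  0.1307]
18.57 60 59.6 F [ 0.6  0.  -0.3] T [ 0.02 -0.01 -0.01] [0.5036 0.0145 0.1307]
18.82 68 67.6 F [-0.1  0.1  0.1] T [ 0.01 -0.02  0.03] [0.5037 0.0144 0.1307]
```

View pics/w6.png

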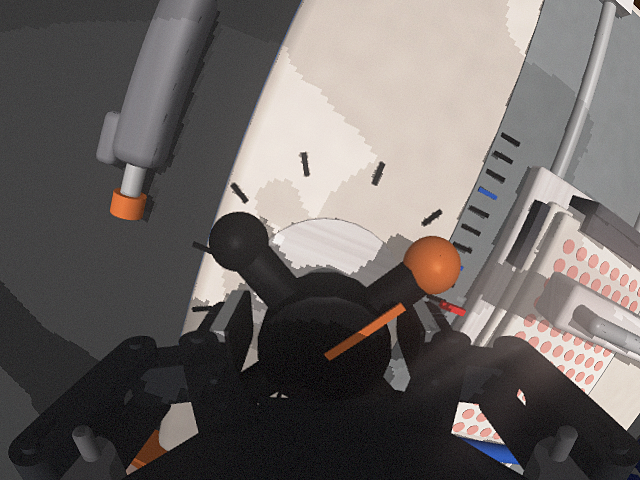

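View pics/s6.png

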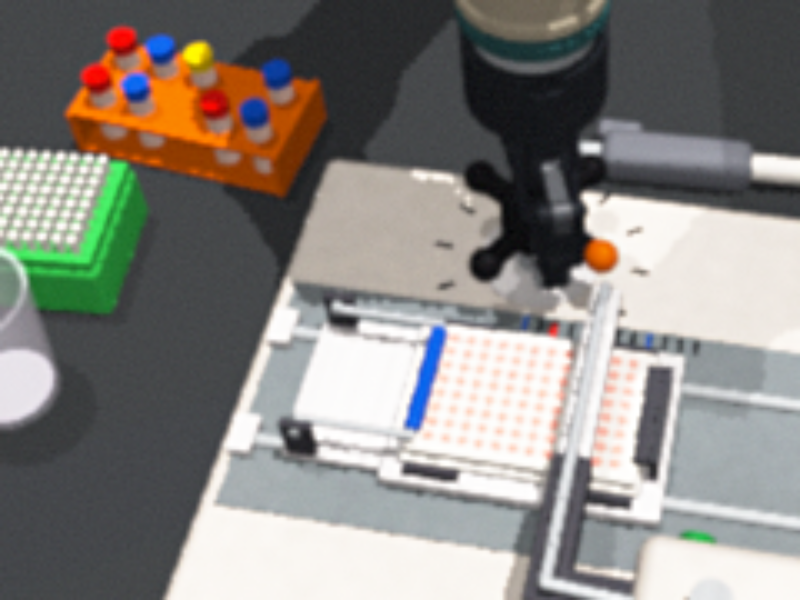

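```bash
python3 - <<'E'
from h import *
import json
j,a0=json.load(open('j0.json'));j=np.array(j)
for d in (76,84,92,100,108,116,124,126):
    t=j.copy();t[6]+=np.radians(d);goto_joints(t.tolist());s=sense()
    print(round(s['t'],2),d,round((ang()-a0)%360,1),'F',np.round(s['wrist_force'],1),'T',np.round(s['torque'],2),np.round(s['tool_pos'],4))
    if np.linalg.norm(s['wrist_force'])>25: print('STOP');break
im,d=get_image('wrist');cv2.imwrite('pics/w7.png',im)
im,d=get_image('scene');cv2.imwrite('pics/s7.png',cv2.resize(im[180:360,150:390],(800,600)))
E
```

```text
19.18 76 75.6 F [ 1.3 -0.9 -0.2] T [-0.01 -0.13 -0.23] [0.504  0.014  0.1307]
19.44 84 83.7 F [-0.7 -0.1 -0.4] T [ 0.04 -0.02  0.01] [0.5036 0.0143 0.1307]
19.7 92 91.6 F [ 0.4 -0.6  0.4] T [-0.    0.02 -0.01] [0.5037 0.0143 0.1307]
19.96 100 99.6 F [-0.4 -0.  -0.6] T [-0.05  0.03 -0.01] [0.5037 0.0142 0.1307]
20.22 108 107.6 F [-0.1  0.6 -0.8] T [ 0.12 -0.05 -0.26] [0.5038 0.0142 0.1307]
20.48 116 115.6 F [-0. -0.  0.] T [ 0.05 -0.02 -0.02] [0.5038 0.0142 0.1307]
20.73 124 123.6 F [ 0.5  0.3 -0.7] T [-0.01  0.03 -0.01] [0.5037 0.0141 0.1307]
20.98 126 125.8 F [ 0.  -0.3  0.7] T [-0.02 -0.01 -0.04] [0.5038 0.0142 0.1307]
```

View pics/w7.png

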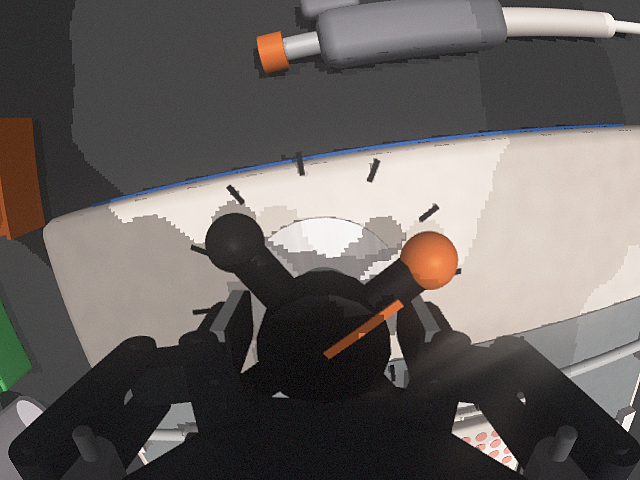

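View pics/s7.png

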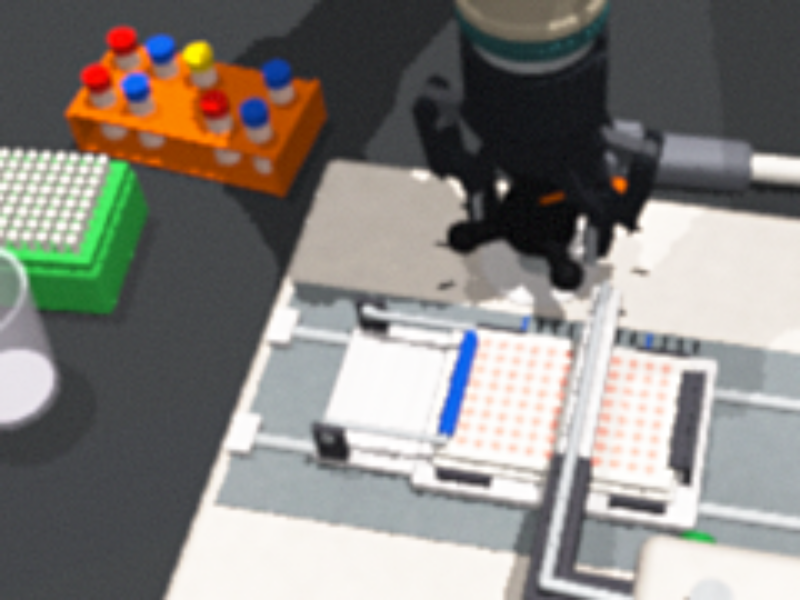

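```bash
python3 - <<'E'
from h import *
import json
j,a0=json.load(open('j0.json'));j=np.array(j)
t=j.copy();t[6]+=np.radians(120.5);goto_joints(t.tolist());s=sense();print(s['tool_pos'],s['torque'])
p=list(map(float,s['tool_pos']));f0=s['wrist_force']
for z in (.15,.17,.25):
    move_straight([p[0],p[1],z],speed=.1);s=sense();print(s['t'],np.round(s['wrist_force'],1))
ci=camera_info('wrist')
im,d=get_image('wrist');cv2.imwrite('pics/w8.png',im)
im,d=get_image('scene');cv2.imwrite('pics/s8.png',cv2.resize(im[180:360,150:390],(800,600)))
E
```

```text
[0.50377603 0.01414737 0.13069838] [-0.00740076  0.00017402  0.02321211]
21.675 [ 0.  -0.3  0.2]
22.025 [ 1.   0.8 -0.7]
22.975 [-0.2 -0.6 -0.5]
```

View pics/w8.png

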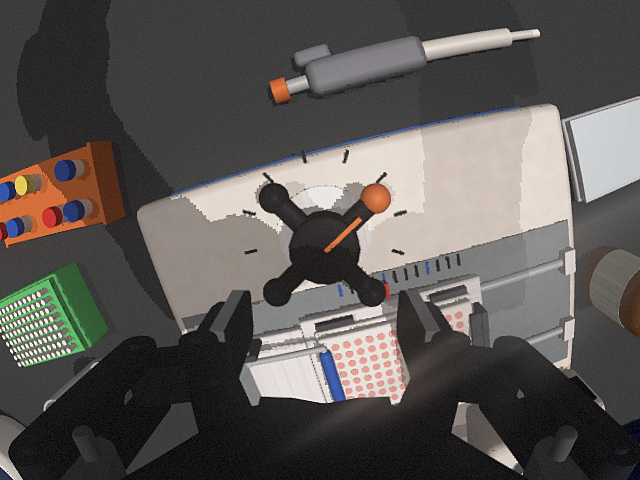

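View pics/s8.png

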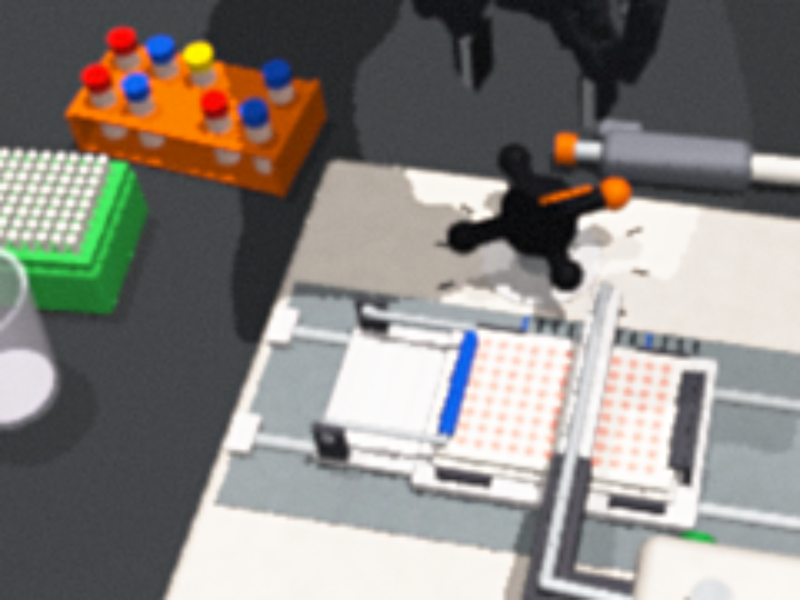

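```bash
python3 - <<'E'
from h import *
P=[fish(u,v,.087) for u,v in [(274,197),(376,198),(278,291),(371,291)]]
v=P[1]-P[2];print('knob deg',np.degrees(np.arctan2(v[1],v[0])-YAW))
v=P[0]-P[3];print(np.degrees(np.arctan2(v[1],v[0])-YAW)+90)
S=lambda u,v,z:toW(pix2z('scene',150+u/3.333,180+v/3.333,z))
print('bar before',S(393,372,.08),'after',S(459,383,.08), S(459,383,.08)-S(393,372,.08))
E
```

```text
knob deg 120.18877836966675
-59.717200332459015
bar before [ 0.0039262  -0.08592727] after [ 0.00442709 -0.04945797] [0.00050088 0.0364693 ]
```

Knob at 120°, bar moved on by 36.5 mm, bail down, robot clear. Handing in.

```bash
python3 - <<'E'
from rig import *
pause(0.3);print(sense()['t']);close_job()
E
```

```text
23.375
the job is handed in; nothing more can be done
```

I swung the bail over onto the plate end and turned the knob four clicks counter-clockwise. I handed the job in at 23.4 s; it reported no verdict.

- **Bail:** I pushed it over with the closed fingers, then pressed the blue sleeve down until it met the stop. The force reached about 6 N with the fingertips at z ≈ 82 mm, as expected for the sleeve lying on the plate. The pointer was still at its starting mark at that moment.
- **Knob:** I set the open fingers between the arms on both sides of the hub and turned the wrist. I then turned back slightly and lifted clear.
- **Last checks:** The wrist picture gives the knob at 120.2° from its start at about 0°. The sleeve, which travels with the plate, moved 36.5 mm to +y, against 36 mm wanted. The pictures show the bail still lying on the plate and the gripper clear of everything. Every wrist force I read while turning the knob was under 2 N.
- **Bystanders:** The rack, tip box and pipette look unmoved in the last scene picture. I did not measure any of the bystanders again.
- **Disagreement:** My camera estimates of the washer and knob position differed by 3 to 7 mm, and more at the washer's corners. I used an average, and it was accurate enough for the fingers to clear the knob.

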